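# Shut and bar the model case

### The job

The finished model is in its wooden case: push the sliding lid fully shut with your fingertips, without slamming it, and then push the metal retaining bar round until it lies fully across the end of the shut lid. Only push: do not pinch the lid's raised lip or the bar, do not lift anything, and leave the model and everything else on the bench where it is.

Things in the scene. Friction and masses are not known exactly. Their poses are not given: they have to be found in the camera images.
- case: Wooden model case, fixed. Origin: centre of its underside, on the bench; x = width (120 mm over all), y = length. Side walls 16 mm thick, 74 mm high, from y = -126 to +136 mm; they stick out as two ears, 88 mm apart, past the +y end wall (58 mm high, outer face at y = 110 mm), over which the lid slides out.
- lid (a joint): How far the lid stands open, in m: 0 = fully shut against its stop, 0.15 = farthest; it moves along the case's +y as it opens. The lid is a plywood board 86 x 220 x 8 mm sliding between the side walls, top 68 mm above the bench. It moves stiffly (about 1.5 N) and stays where it is left.
- lip_face (a point): Centre of the outer face (looking to the case's +y) of the raised lip on the lid's outer end: push here along the case's -y to shut the lid. The lip is 78 mm wide along the case's x, 12 mm thick and 26 mm high, from 68 to 94 mm above the bench; this point is at 81 mm. Pressing its outer and inner faces at once counts as pinching.
- bar (a joint): Angle of the retaining bar about its upright pivot, rad: 0 = fully across the end of the case, along the case's +x, at its stop; it grows anticlockwise seen from above: at 1.57 the bar points along the case's +y, away from the case, and beyond that leans out to its -x side. It needs about 0.06 N m and stays where it is left.
- bar_pivot (a point): The bar's pivot, on top of the ear at the case's -x side: 52 mm to -x and 122 mm to +y of the case's origin, 76 mm above the bench.
- bar_end (a point): Centre of the bar's free end, 95 mm from the pivot axis. The bar is aluminium, 12 mm thick, 26 mm high (76.5 to 102.5 mm above the bench). Its x axis runs from pivot to end; its y axis points to the outer face, the one to push to swing the bar shut. When shut, 6 mm stay free between bar and shut lip.
- model: Grey model deck section with thin railings, 36 x 100 mm, 37 mm high, lying loose on the 8 mm thick floor of the case under the lid; origin: centre of its underside.
- paint_jar: Small green glass jar with black cap, 36 mm across, 45 mm high, standing at the case's -x side; origin: centre of its underside.
- thinner_jar: Clear glass jar with white cap, 44 mm across, 55 mm high, standing at the case's +x side; origin: centre of its underside.
- glue_bottle: White bottle, 44 mm across, 100 mm high, at the case's +x side; origin: centre of its underside.
- spanner: Steel spanner, 90 mm long, lying on the bench past the case's +y end, often beneath the open lid; origin: centre of its underside.
- screwdriver: Screwdriver with yellow handle, 160 mm long, lying to the left; origin: centre of its underside.
- file: Flat steel file, 150 mm long, about 10 mm high, lying to the right; origin: centre of its underside.
- brush_cup: Green pot with brushes, 68 mm across, 170 mm high with the brushes, standing to the right; origin: centre of its underside.
Things that resemble listed ones, but are neither listed nor needed, are in the scene too. What is shaped like the model but green, pink or purple is not meant.

How it is judged:
By the outcome, as a careful person would: the job done as asked, in the order asked, and still so for the second after the job is handed in, with the robot touching nothing.
It also fails if it takes over 48 s, if anything falls off the work surface, if the arm or the gripper's body presses on something with over 40 N, if the wrist force passes 120 N, or if a joint passes its speed limit or range.

### The arm

A 6-joint arm with a two-finger parallel gripper is mounted at the origin on the work surface. World frame = base frame: x ahead of the robot, y to its left, z up, the work surface at z = 0. Lengths are in mm, angles in rad, forces in N, time in s.
With the tool pointing down it reaches from about 350 to 875 mm from the base axis. Payload 4.2 kg.
Tool frame: the origin (TCP) lies midway between the tips of the shut fingers; the grasp point (between the pads) lies 19 mm behind it; z points along the fingers, y is the line along which they close (so a half turn about z gives the same grasp; the last joint's range is limited). The gripper opens to 85 mm and grips with 20 to 120 N. Pads are 22 mm wide; open, the fingers measure 114 mm over their backs; the gripper's body (76 mm by 85 mm) begins 54 mm behind the grasp point. The pads swing forward as they close: fully open they stand 13 mm farther back than shut.
Start: joints at [1.601, 0.385, 0.008, 0, -1.194, -0.259], TCP at [141.724, 608.698, 231.312] pointing down, gripper open.
Joint ranges: [-3.14, 3.14], [-1.21, 2.06], [-1.07, 1.41], [-3.16, 2.05], [-2.99, -0.16], [-3.1, 3.1]. Speed limits (rad/s): [2.79, 2.79, 3.14, 3.14, 3.14, 3.14].

### API

Orientations are given as a unit quaternion [x, y, z, w].
In Python, from bench import arm gives the robot as it stands.
- The arm moves only by the tool send_rows, never from a script. Its argument "targets" is a list of rows, each an object of numbers: "gripper": the gripper command: -1 is fully open, 1 is shut, values between are in proportion; "x", "y", "z": the shift along the tool's x, y, z in cm; "ax", "ay", "az": the turn, a rotation vector about the tool's x, y, z in degrees. A call has 1 to 5 rows; each row shifts and turns the commanded pose from where the row before left it, along the tool's axes as they then stand; what a row does not reach is not made up. A row lasts 1/12 s, in which the tool goes at most 41.7 mm and 7.16 degrees, less where a joint would pass 70% of its speed; a pose out of reach is approached as far as the arm can. A call is refused whole if a number of a shift passes 4.17 or a number of a turn 7.16, either way. A call with a gripper value outside its range is refused whole. The fingers move at their own pace and stop on an object; the grip force is fixed at half the most. Time passes only in rows, so rows that do not move let the fingers close. It gives the time, the measured TCP pose, the force, the opening and the grip force at its end, in the units of the state.
- arm.read_state(): the state, without advancing time (a new reading comes with each control period).
- arm.get_image(name): name is "scene" or "top"; returns (picture, depth): 420x560x3 uint8, red, green, blue; 420x560 float32, mm along the optical axis (not along the pixel's ray), 0 where there is no reading.
- arm.camera_model(name): a dict with "fx", "fy", "cx", "cy" (pixels), "cam_to_world" (4x4, takes a point from camera to world coordinates). Camera axes: x right, y down, z forward; pixel columns grow to the right and rows downward; lengths in mm; the calibration is good to about 2 mm. A picture is of the moment at which its call begins. camera_model takes no time and is no camera call.
- arm.job_done(): hands the job in; it is judged then, once.
Trained networks look in the newest picture that a camera, given by its name, has taken for a name from the list of things; names that differ only in an ending like _2 or _b are one class to them, and where a whole thing is asked for, a point or a joint stands for the part that bears it (a point fixed in the world has none). Each returns a list of dicts, best first, with "score" (0 to 1); they miss things now and then, are a little off and sometimes report something else, mostly with a low value. They report only what shows in the picture. A call takes as long as a camera call. They do not tell look-alikes from the thing itself.
- arm.boxes_of(camera, thing): "rect" ([left, top, width, height] in pixels, round what is visible of it).
The state is a dict: "clock": time; "joints": joint angles; "joint_vel": joint speeds; "joint_efforts": joint torques, N m; "position": TCP position; "ee_rot": TCP orientation; "contact_force": force on the tool from outside, world axes, zero at the start; "wrist_torque": the same for the moment, N m; "gripper_width": finger opening in mm; "grasp_force": force on a finger pad.
Only numpy, scipy, OpenCV 4.12 (cv2) and the standard library are available. Lean on these libraries where they do the work, as an engineer would, in place of code of your own. Each camera call takes 0.05 s, during which the arm holds its last target. There are 200 camera calls.

## Working session

There is one attempt and no reset: what is moved stays moved. The work goes in short steps, Python scripts to look and compute and a tool call to move; the robot and the scene stay as the last step left them, time stands still between calls to the robot, and variables do not carry over. Pictures are saved under pics/ and viewed, at most 10 in all, crops included, and the job is handed in when it is done.

Besides the shell and the picture viewer there is one more tool, called after "Emit:" by a JSON object that holds its "name" and its "arguments". send_rows: Moves the arm, as the interface text tells. Its arguments: {"type":"object","properties":{"targets":{"type":"array"}},"required":["targets"]}

```bash
mkdir -p pics
cat > h.py <<'E'
import numpy as np, cv2
from bench import arm
def pts(cam,d):
    m=arm.camera_model(cam); v,u=np.indices(d.shape)
    P=np.stack([(u-m['cx'])/m['fx']*d,(v-m['cy'])/m['fy']*d,d],-1)
    T=np.array(m['cam_to_world']); return P@T[:3,:3].T+T[:3,3]
E
python3 - <<'E'
from h import *
ims=[]
for c in ['scene','top']:
    im,d=arm.get_image(c); np.savez(f'{c}0.npz',im=im,d=d,P=pts(c,d))
    cv2.imwrite(f'pics/{c}0.png',im[...,::-1]); 
    print(c,np.array(arm.camera_model(c)['cam_to_world']).round(2).tolist())
    for t in ['case','lid','lip_face','bar','paint_jar','thinner_jar','glue_bottle','spanner']:
        print(c,t,[(b['rect'],round(b['score'],2)) for b in arm.boxes_of(c,t)][:3])
print(arm.read_state())
E
```

```text
scene [[0.89, 0.23, -0.39, 1021.66], [0.45, -0.5, 0.74, -961.61], [-0.02, -0.83, -0.56, 825.8], [0.0, 0.0, 0.0, 1.0]]
scene case [([263.1, 198.0, 57.3, 71.3], 0.65), ([238.9, 197.4, 88.6, 127.3], 0.63), ([324.6, 287.8, 21.5, 49.7], 0.41)]
scene lid [([263.1, 198.3, 55.7, 68.6], 0.81), ([328.4, 270.3, 21.6, 32.0], 0.74)]
scene lip_face [([262.7, 195.9, 58.4, 71.0], 0.88)]
scene bar [([269.5, 191.8, 11.9, 33.7], 0.71)]
scene paint_jar [([233.7, 260.4, 14.4, 25.0], 0.76)]
scene thinner_jar [([329.2, 270.9, 21.7, 32.7], 0.94)]
scene glue_bottle [([325.9, 286.3, 22.0, 51.0], 0.65)]
scene spanner []
top [[-0.01, -0.98, 0.19, 347.57], [-1.0, 0.01, -0.0, -28.5], [-0.0, -0.19, -0.98, 989.64], [0.0, 0.0, 0.0, 1.0]]
top case [([243.4, 157.0, 149.8, 81.6], 0.66)]
top lid [([237.3, 174.3, 102.4, 52.8], 0.75), ([352.5, 118.6, 16.0, 29.2], 0.48)]
top lip_face [([237.1, 169.0, 101.6, 56.1], 0.97)]
top bar [([250.8, 218.8, 36.4, 23.6], 0.66), ([238.6, 174.8, 100.6, 51.9], 0.17)]
top paint_jar [([313.4, 135.6, 16.6, 19.7], 0.74), ([336.7, 226.3, 17.5, 19.0], 0.61)]
top thinner_jar [([317.2, 135.3, 12.
[... 283 characters left out ...]
nts': array([ 1.60060730e+00,  3.84699326e-01,  7.89592772e-03,  7.57677264e-06,
       -1.19401074e+00, -2.58602544e-01]), 'joint_vel': array([-0.00124721,  0.00082483,  0.00011836,  0.00151747,  0.00110233,
        0.00053994]), 'joint_efforts': array([-9.79326819e-05, -3.92075443e+01,  1.88621378e+01,  4.19044688e+00,
       -3.24520934e-04, -4.79215473e-06]), 'position': array([141.7219733 , 608.69463048, 231.31201223]), 'ee_rot': array([ 9.93464094e-01, -1.14145058e-01,  4.76618040e-06,  8.30911431e-06]), 'contact_force': array([-0.52465885, -0.87197683,  0.72755926]), 'wrist_torque': array([ 0.00413455, -0.00663927,  0.04103003]), 'grasp_force': 0.0, 'gripper_width': 85.32360055207877}
```

View pics/scene0.png

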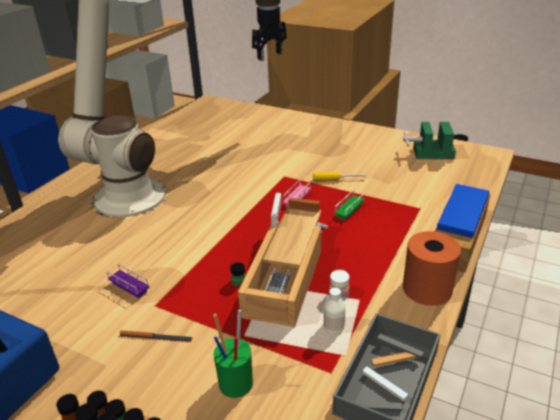

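View pics/top0.png

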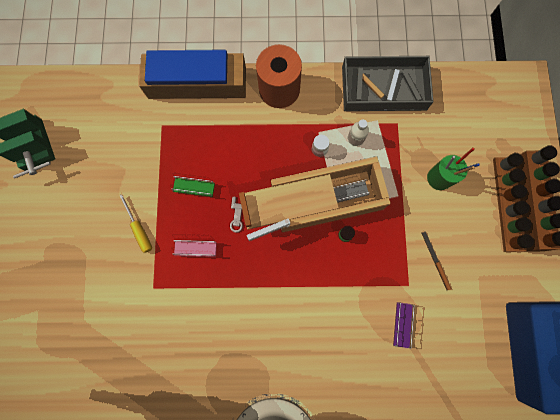

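The scene view shows the case with its open end facing away, the lid lip at about (300,207) and the bar at about (276,208). In the top view the case spans (243..390, 157..238), with the lip at about (249,209) and the bar from its pivot near (287,223) to (249,237). The spanner lies at about (236,214). There is only one case, lid and bar. The green, pink and purple deck sections are decoys. Next I fit the poses from depth.

Run:
```python
from h import *
for c,r in [('top',(225,130,410,260)),('scene',(225,170,370,340))]:
    z=np.load(c+'0.npz'); P=z['P']; im=z['im'].astype(int)
    sub=np.s_[r[1]:r[3],r[0]:r[2]]
    p=P[sub].reshape(-1,3); col=im[sub].reshape(-1,3)
    w=(p[:,2]>70)&(p[:,2]<79)&(p[:,0]>250)
    print(c,w.sum())
    h=np.histogram(p[:,2],bins=np.arange(-6,120,4)); print(list(zip(h[1].round(),h[0])))
    rect=cv2.minAreaRect(p[w][:,:2].astype(np.float32)); print('wall rect',rect)
    hi=(p[:,2]>84)&(p[:,2]<110); q=p[hi]; cc=col[hi]
    grey=(cc.max(1)-cc.min(1))<50
    for n,m in [('grey',grey),('wood',~grey)]:
        if m.sum()>4: print(n,m.sum(),cv2.minAreaRect(q[m][:,:2].astype(np.float32)),q[m].mean(0).round(1),np.percentile(q[m][:,2],[5,50,95]).round(1))
top=np.load('top0.npz')['im'][140:255,220:405]
cv2.imwrite('pics/top_crop.png',cv2.resize(top[...,::-1],None,fx=4.3,fy=4.3,interpolation=cv2.INTER_CUBIC))
s=np.load('scene0.npz')['im'][180:330,220:370]
cv2.imwrite('pics/sc_crop.png',cv2.resize(s[...,::-1],None,fx=4,fy=4,interpolation=cv2.INTER_CUBIC))
```

```text
top 1796
[(np.int64(-6), np.int64(1883)), (np.int64(-2), np.int64(11280)), (np.int64(2), np.int64(2631)), (np.int64(6), np.int64(612)), (np.int64(10), np.int64(99)), (np.int64(14), np.int64(96)), (np.int64(18), np.int64(98)), (np.int64(22), np.int64(389)), (np.int64(26), np.int64(216)), (np.int64(30), np.int64(76)), (np.int64(34), np.int64(70)), (np.int64(38), np.int64(120)), (np.int64(42), np.int64(228)), (np.int64(46), np.int64(108)), (np.int64(50), np.int64(159)), (np.int64(54), np.int64(186)), (np.int64(58), np.int64(95)), (np.int64(62), np.int64(859)), (np.int64(66), np.int64(2444)), (np.int64(70), np.int64(1312)), (np.int64(74), np.int64(475)), (np.int64(78), np.int64(27)), (np.int64(82), np.int64(16)), (np.int64(86), np.int64(21)), (np.int64(90), np.int64(129)), (np.int64(94), np.int64(67)), (np.int64(98), np.int64(150)), (np.int64(102), np.int64(100)), (np.int64(106), np.int64(2)), (np.int64(110), np.int64(0)), (np.int64(114), np.int64(0))]
wall rect ((592.2962646484375, -92.05508422851562), (193.6951141357422, 342.20892333984375), 14.352543830871582)
grey 276 ((486.764282226
[... 956 characters left out ...]
 np.int64(87)), (np.int64(82), np.int64(71)), (np.int64(86), np.int64(86)), (np.int64(90), np.int64(118)), (np.int64(94), np.int64(64)), (np.int64(98), np.int64(115)), (np.int64(102), np.int64(60)), (np.int64(106), np.int64(6)), (np.int64(110), np.int64(5)), (np.int64(114), np.int64(8))]
wall rect ((606.6771850585938, -89.16802978515625), (212.50479125976562, 349.7370300292969), 12.62841796875)
grey 291 ((622.5202026367188, -152.19985961914062), (176.66888427734375, 490.2043762207031), 19.73039436340332) [ 589.5 -106.2   97.8] [ 86.8  99.2 103.4]
wood 199 ((548.4420166015625, -170.92112731933594), (95.42723846435547, 485.5849914550781), 7.032721519470215) [531.6  34.9  90.2] [84.7 90.8 94.7]
```

View pics/top_crop.png

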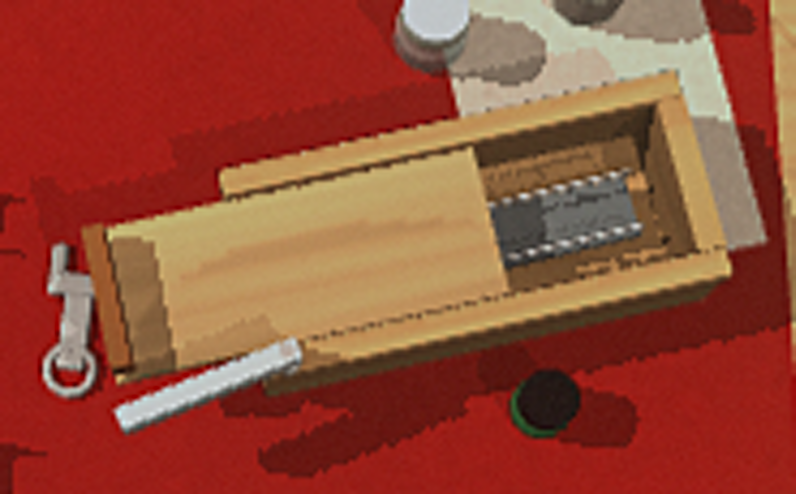

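View pics/sc_crop.png

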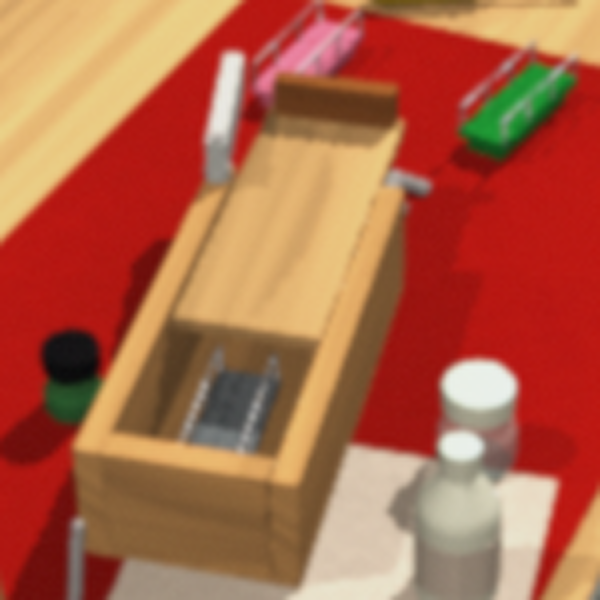

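```bash
cat > fit.py <<'E'
from h import *
from scipy.optimize import least_squares
cm={c:arm.camera_model(c) for c in ['top','scene']}
def proj(c,p):
    m=cm[c];q=np.linalg.inv(np.array(m['cam_to_world']))@np.append(p,1)
    return np.array([m['fx']*q[0]/q[2]+m['cx'],m['fy']*q[1]/q[2]+m['cy']])
def R(a): return np.array([[np.cos(a),-np.sin(a)],[np.sin(a),np.cos(a)]])
def w(s,p): return np.append(s[:2]+R(s[2])@np.array(p[:2]),p[2])
E
python3 - <<'E'
from fit import *
T=lambda u,v:np.array([220+u/4.3,140+v/4.3])-.4
S=lambda u,v:np.array([220+u/4,180+v/4])-.4
def model(s):
    b=np.array([-52,122])+95*np.array([np.cos(s[4]),np.sin(s[4])]); L=110+s[3]
    return [('top',(60,136,74),T(220,172)),('top',(60,-126,74),T(678,72)),('top',(-60,-126,74),T(730,272)),('top',(-60,136,74),T(265,378)),
    ('top',(39,L,94),T(83,228)),('top',(-39,L,94),T(118,376)),('top',(*b,102.5),T(120,418)),
    ('scene',(-60,-126,74),S(77,455)),('scene',(60,-126,74),S(302,478)),('scene',(60,136,74),S(405,185)),
    ('scene',(-39,L,94),S(278,74)),('scene',(39,L,94),S(398,85)),('scene',(*b,102.5),S(233,53))]
f=lambda s:np.concatenate([proj(c,w(s,p))-u for c,p,u in model(s)])
r=least_squares(f,[530,-90,-.2,.1*1000,1.8],x_scale=[10,10,.1,10,.1],loss='soft_l1')
s=r.x; np.save('s.npy',s); print(s.round(3)); print(f(s).reshape(-1,2).round(1).tolist())
# depth check
d=s[3]
for n,p in [('lip',(0,104+d,94)),('wall+',(52,0,74)),('pivot',(-52,122,102.5))]:
    W=w(s,p); print(n,W.round(1))
for c in ['top','scene']:
    P=np.load(c+'0.npz')['P'].reshape(-1,3); q=P.copy(); q[:,:2]=(P[:,:2]-s[:2])@R(s[2])
    lip=(abs(q[:,0])<30)&(q[:,2]>82)&(abs(q[:,1]-104-d)<30); print(c,'lip y',np.percentile(q[lip][:,1]-110-d,[3,50,97]).round(1),np.percentile(q[lip][:,2],[50,95]).round(1))
    bar=(q[:,2]>97)&(q[:,2]<110)&(q[:,0]<-30)&(q[:,0]>-130)&(q[:,1]>100)&(q[:,1]<230)
    v=q[bar][:,:2]; ds=cv2.fitLine(v.astype(np.float32),cv2.DIST_HUBER,0,.01,.01).ravel(); print('bar ang',np.arctan2(ds[1],ds[0]),ds, v.min(0),v.max(0), q[bar][:,2].mean())
    wa=(abs(q[:,1])<115)&(q[:,2]>70)&(q[:,2]<78)
    for sg in (1,-1):
        ww=wa&(q[:,0]*sg>40)&(q[:,0]*sg<75)&(abs(q[:,2]-74)<3); print('wall',sg,np.percentile(q[ww][:,0],[3,50,97]).round(1),np.median(q[ww][:,2]))
for i,n in enumerate(['paint_jar','thinner_jar']):
  pass
E
```

```text
[ 5.71523e+02 -1.42377e+02  2.20000e-01  1.02274e+02  1.72500e+00]
[[-0.8, -0.6], [-0.6, -1.6], [1.4, -0.4], [0.3, 0.5], [0.4, 0.1], [-0.6, -1.6], [-0.3, 0.3], [-1.0, -2.0], [-0.2, 1.4], [0.0, 0.1], [-0.8, -0.7], [-0.4, 0.1], [0.2, -0.3]]
lip [526.5  58.9  94. ]
wall+ [ 622.3 -131.    74. ]
pivot [494.1 -34.7 102.5]
top lip y [-9.2 -3.5  2.3] [93.  95.5]
bar ang -1.4223313 [ 1.4792019e-01 -9.8899931e-01 -5.8474957e+01  1.6647791e+02] [-71.20359853 116.70340912] [-45.36325289 216.33197614] 101.65790654662224
wall 1 [43.9 51.1 58.7] 73.08742820373857
wall -1 [-60.  -52.2 -44.7] 73.09531871617429
scene lip y [-14.6  -9.5   2. ] [90.8 94.6]
bar ang -1.4131724 [ 1.5697207e-01 -9.8760307e-01 -5.6708656e+01  1.6055421e+02] [-70.06720092 112.10564957] [-44.2794931  212.45545615] 101.37068278936702
wall 1 [45.3 52.7 60.3] 73.22211836511707
wall -1 [-58.5 -50.5 -43. ] 73.20870663729625
```

The fit is good to about 1–2 mm: case origin (571.5, -142.4), yaw 0.22, lid open 102 mm, bar at 1.72 rad. My plan is to shut the fingers and turn tool +x to the case's -y. I then push the lip with the sides of the fingertips, and after that swing the bar along its arc.

Emit:
{"name": "send_rows", "arguments": {"targets": [{"gripper":1,"az":7.14},{"gripper":1,"az":7.14},{"gripper":1,"az":7.14},{"gripper":1,"az":7.14},{"gripper":1,"az":7.14}]}}

```text
$.targets[0]: bad value
```

Emit:
{"name": "send_rows", "arguments": {"targets": [{"gripper":1,"az":7.14},{"gripper":1,"az":7.14},{"gripper":1,"az":7.14},{"gripper":1,"az":7.14},{"gripper":1}]}}

```text
$.targets[0]: bad value
```

```bash
cat > go.py <<'E'
from fit import *
from scipy.spatial.transform import Rotation as Ro
s=np.load('s.npy')
def rel(p):  # case point -> shift in tool axes, cm
    st=arm.read_state(); M=Ro.from_quat(st['ee_rot'])
    return (M.inv().apply(w(s,p)-st['position'])/10).round(2)
def rep():
    st=arm.read_state(); M=Ro.from_quat(st['ee_rot']).as_matrix()
    q=(st['position'][:2]-s[:2])@R(s[2]); t=M[:2,0]@R(s[2])
    print('t',st['clock'],'case',q.round(1),'z',st['position'][2].round(1),'toolx ang in case deg',np.degrees(np.arctan2(t[1],t[0])).round(2),'F case',(st['contact_force'][:2]@R(s[2])).round(1),st['contact_force'][2].round(1),'w',round(st['gripper_width'],1),'j',st['joints'].round(2))
E
python3 -c "
from go import *
rep();print(rel((0,250,150)))"
```

```text
t 0.9 case [-255.4  826.8] z 231.3 toolx ang in case deg -25.72 F case [-0.7 -0.7] 0.7 w 85.3 j [ 1.6   0.38  0.01  0.   -1.19 -0.26]
[48.04 40.88  8.13]
```

Emit:
{"name": "send_rows", "arguments": {"targets": [{"gripper":1,"x":0,"y":0,"z":0,"ax":0,"ay":0,"az":7.14},{"gripper":1,"x":0,"y":0,"z":0,"ax":0,"ay":0,"az":7.14},{"gripper":1,"x":0,"y":0,"z":0,"ax":0,"ay":0,"az":7.14},{"gripper":1,"x":0,"y":0,"z":0,"ax":0,"ay":0,"az":7.14},{"gripper":1,"x":0,"y":0,"z":0,"ax":0,"ay":0,"az":7.14}]}}

```text
clock: 1.32
position: [141.7, 608.7, 231.3]
ee_rot: [0.909, -0.416, -0.0, -0.0]
contact_force: [-0.2, -0.6, -0.5]
gripper_width: 25.5
grasp_force: 0.0
```

Emit:
{"name": "send_rows", "arguments": {"targets": [{"gripper":1,"x":0,"y":0,"z":0,"ax":0,"ay":0,"az":7.14},{"gripper":1,"x":0,"y":0,"z":0,"ax":0,"ay":0,"az":7.14},{"gripper":1,"x":0,"y":0,"z":0,"ax":0,"ay":0,"az":7.14},{"gripper":1,"x":0,"y":0,"z":0,"ax":0,"ay":0,"az":7.14},{"gripper":1,"x":0,"y":0,"z":0,"ax":0,"ay":0,"az":0}]}}

```text
clock: 1.73
position: [141.7, 608.7, 231.3]
ee_rot: [0.78, -0.626, -0.0, -0.0]
contact_force: [0.9, 0.4, -0.1]
gripper_width: 0.1
grasp_force: 0.0
```

```bash
python3 -c "
from go import *
rep();print(rel((0,250,150)))"
```

```text
t 1.7333 case [-255.4  826.8] z 231.3 toolx ang in case deg -90.1 F case [1.  0.2] -0.1 w 0.1 j [ 1.6   0.38  0.01  0.   -1.19 -1.38]
[ 57.64 -25.64   8.13]
```

Emit:
{"name": "send_rows", "arguments": {"targets": [{"gripper":1,"x":2.88,"y":-1.28,"z":0.4,"ax":0,"ay":0,"az":0},{"gripper":1,"x":2.88,"y":-1.28,"z":0.4,"ax":0,"ay":0,"az":0},{"gripper":1,"x":2.88,"y":-1.28,"z":0.4,"ax":0,"ay":0,"az":0},{"gripper":1,"x":2.88,"y":-1.28,"z":0.4,"ax":0,"ay":0,"az":0},{"gripper":1,"x":2.88,"y":-1.28,"z":0.4,"ax":0,"ay":0,"az":0}]}}

```text
clock: 2.15
position: [236.3, 480.9, 211.3]
ee_rot: [0.782, -0.623, -0.0, -0.0]
contact_force: [0.3, 0.4, 0.7]
gripper_width: 0.1
grasp_force: 0.0
```

Emit:
{"name": "send_rows", "arguments": {"targets": [{"gripper":1,"x":2.88,"y":-1.28,"z":0.4,"ax":0,"ay":0,"az":0},{"gripper":1,"x":2.88,"y":-1.28,"z":0.4,"ax":0,"ay":0,"az":0},{"gripper":1,"x":2.88,"y":-1.28,"z":0.4,"ax":0,"ay":0,"az":0},{"gripper":1,"x":2.88,"y":-1.28,"z":0.4,"ax":0,"ay":0,"az":0},{"gripper":1,"x":2.88,"y":-1.28,"z":0.4,"ax":0,"ay":0,"az":0}]}}

```text
clock: 2.57
position: [330.3, 354.4, 191.5]
ee_rot: [0.782, -0.623, -0.0, -0.0]
contact_force: [0.7, -0.3, -0.3]
gripper_width: -0.3
grasp_force: 0.0
```

Emit:
{"name": "send_rows", "arguments": {"targets": [{"gripper":1,"x":2.88,"y":-1.28,"z":0.4,"ax":0,"ay":0,"az":0},{"gripper":1,"x":2.88,"y":-1.28,"z":0.4,"ax":0,"ay":0,"az":0},{"gripper":1,"x":2.88,"y":-1.28,"z":0.4,"ax":0,"ay":0,"az":0},{"gripper":1,"x":2.88,"y":-1.28,"z":0.4,"ax":0,"ay":0,"az":0},{"gripper":1,"x":2.88,"y":-1.28,"z":0.4,"ax":0,"ay":0,"az":0}]}}

```text
clock: 2.98
position: [424.3, 227.9, 171.5]
ee_rot: [0.782, -0.623, 0.0, -0.0]
contact_force: [0.6, 0.1, 0.0]
gripper_width: -0.1
grasp_force: 0.0
```

```bash
python3 -c "
from go import *
rep();print(rel((0,245,80)))"
```

```text
t 2.9833 case [-62.8 393.5] z 171.5 toolx ang in case deg -89.75 F case [ 0.6 -0. ] 0.0 w -0.1 j [ 0.83  0.2  -0.42  0.   -0.95 -0.61]
[14.88 -6.21  9.15]
```

Emit:
{"name": "send_rows", "arguments": {"targets": [{"gripper":1,"x":2.8,"y":-1.25,"z":0.6,"ax":0,"ay":0,"az":0},{"gripper":1,"x":2.8,"y":-1.25,"z":0.6,"ax":0,"ay":0,"az":0},{"gripper":1,"x":2.8,"y":-1.25,"z":0.6,"ax":0,"ay":0,"az":0},{"gripper":1,"x":2.8,"y":-1.25,"z":0.6,"ax":0,"ay":0,"az":0},{"gripper":1,"x":2.8,"y":-1.25,"z":0.6,"ax":0,"ay":0,"az":0}]}}

```text
clock: 3.4
position: [516.1, 104.9, 141.3]
ee_rot: [0.782, -0.624, 0.0, -0.0]
contact_force: [1.0, 1.0, 0.1]
gripper_width: 0.0
grasp_force: 0.0
```

Emit:
{"name": "send_rows", "arguments": {"targets": [{"gripper":1,"x":0,"y":0,"z":1.5,"ax":0,"ay":0,"az":0},{"gripper":1,"x":0,"y":0,"z":1.5,"ax":0,"ay":0,"az":0},{"gripper":1,"x":0,"y":0,"z":1.5,"ax":0,"ay":0,"az":0},{"gripper":1,"x":0,"y":0,"z":1.5,"ax":0,"ay":0,"az":0},{"gripper":1,"x":0,"y":0,"z":0,"ax":0,"ay":0,"az":0}]}}

```text
clock: 3.82
position: [513.3, 105.2, 78.7]
ee_rot: [0.781, -0.624, -0.001, 0.003]
contact_force: [-0.6, 0.5, -0.3]
gripper_width: -0.3
grasp_force: 0.0
```

Run:
```python
from go import *
rep();print(rel((0,224,79)))
im,d=arm.get_image('scene'); im2,_=arm.get_image('top')
a=cv2.resize(im[150:290,210:350],(560,560),interpolation=cv2.INTER_CUBIC)
cv2.imwrite('pics/pre.png',a[...,::-1])
```

```text
t 3.8167 case [ -2.7 254.3] z 78.7 toolx ang in case deg -89.87 F case [-0.5  0.6] -0.3 w -0.3 j [ 0.51  0.39 -0.43 -0.   -0.76 -0.29]
[ 3.03 -0.27 -0.03]
```

View pics/pre.png

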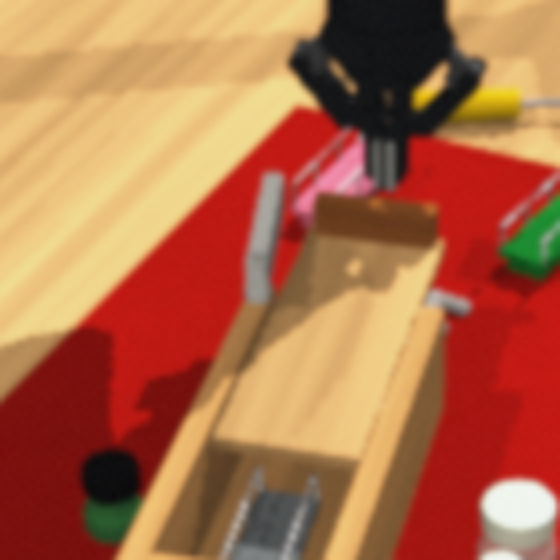

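The picture shows the shut fingertips at about (385,165), just beyond the middle of the lip (375,220), and the bar clear to the left. I start pushing.

Emit:
{"name": "send_rows", "arguments": {"targets": [{"gripper":1,"x":0.5,"y":-0.1,"z":0,"ax":0,"ay":0,"az":0},{"gripper":1,"x":0.5,"y":-0.1,"z":0,"ax":0,"ay":0,"az":0},{"gripper":1,"x":0.5,"y":0,"z":0,"ax":0,"ay":0,"az":0},{"gripper":1,"x":0.5,"y":0,"z":0,"ax":0,"ay":0,"az":0},{"gripper":1,"x":0.5,"y":0,"z":0,"ax":0,"ay":0,"az":0}]}}

```text
clock: 4.33
position: [522.9, 81.7, 81.8]
ee_rot: [0.781, -0.625, 0.0, -0.0]
contact_force: [-0.3, -0.1, 0.1]
gripper_width: -0.2
grasp_force: 0.0
```

Emit:
{"name": "send_rows", "arguments": {"targets": [{"gripper":1,"x":0.3,"y":0,"z":0,"ax":0,"ay":0,"az":0},{"gripper":1,"x":0.3,"y":0,"z":0,"ax":0,"ay":0,"az":0},{"gripper":1,"x":0.3,"y":0,"z":0,"ax":0,"ay":0,"az":0},{"gripper":1,"x":0.3,"y":0,"z":0,"ax":0,"ay":0,"az":0},{"gripper":1,"x":0.3,"y":0,"z":0,"ax":0,"ay":0,"az":0}]}}

```text
clock: 4.75
position: [525.8, 67.5, 81.4]
ee_rot: [0.781, -0.625, -0.0, -0.0]
contact_force: [-0.9, 1.5, 0.3]
gripper_width: -0.1
grasp_force: 0.8
```

```bash
python3 -c "
from go import *
rep()"
```

```text
t 4.75 case [  1.3 214.8] z 81.4 toolx ang in case deg -89.97 F case [-0.6  1.6] 0.3 w -0.1 j [ 0.43  0.39 -0.42 -0.   -0.76 -0.21]
```

Emit:
{"name": "send_rows", "arguments": {"targets": [{"gripper":1,"x":0.5,"y":0,"z":0,"ax":0,"ay":0,"az":0},{"gripper":1,"x":0.5,"y":0,"z":0,"ax":0,"ay":0,"az":0},{"gripper":1,"x":0.5,"y":0,"z":0,"ax":0,"ay":0,"az":0},{"gripper":1,"x":0.5,"y":0,"z":0,"ax":0,"ay":0,"az":0},{"gripper":1,"x":0.5,"y":0,"z":0,"ax":0,"ay":0,"az":0}]}}

```text
clock: 5.17
position: [531.3, 42.6, 81.3]
ee_rot: [0.781, -0.625, -0.0, 0.0]
contact_force: [-1.5, 1.5, 0.5]
gripper_width: 0.2
grasp_force: 0.8
```

Emit:
{"name": "send_rows", "arguments": {"targets": [{"gripper":1,"x":0.5,"y":0,"z":0,"ax":0,"ay":0,"az":0},{"gripper":1,"x":0.5,"y":0,"z":0,"ax":0,"ay":0,"az":0},{"gripper":1,"x":0.5,"y":0,"z":0,"ax":0,"ay":0,"az":0},{"gripper":1,"x":0.5,"y":0,"z":0,"ax":0,"ay":0,"az":0},{"gripper":1,"x":0.5,"y":0,"z":0,"ax":0,"ay":0,"az":0}]}}

```text
clock: 5.58
position: [536.7, 18.2, 81.2]
ee_rot: [0.781, -0.625, -0.0, 0.0]
contact_force: [-1.3, 1.3, 1.1]
gripper_width: 0.2
grasp_force: 0.8
```

Emit:
{"name": "send_rows", "arguments": {"targets": [{"gripper":1,"x":0.5,"y":0,"z":0,"ax":0,"ay":0,"az":0},{"gripper":1,"x":0.5,"y":0,"z":0,"ax":0,"ay":0,"az":0},{"gripper":1,"x":0.5,"y":0,"z":0,"ax":0,"ay":0,"az":0},{"gripper":1,"x":0.5,"y":0,"z":0,"ax":0,"ay":0,"az":0},{"gripper":1,"x":0.5,"y":0,"z":0,"ax":0,"ay":0,"az":0}]}}

```text
clock: 6.0
position: [542.1, -6.1, 81.2]
ee_rot: [0.781, -0.625, -0.0, 0.0]
contact_force: [-2.1, 1.8, 0.5]
gripper_width: 0.0
grasp_force: 0.8
```

Run:
```python
from go import *
rep()
for c in ['top','scene']:
    im,d=arm.get_image(c); P=pts(c,d).reshape(-1,3); q=P.copy(); q[:,:2]=(P[:,:2]-s[:2])@R(s[2])
    m=(abs(q[:,0])<38)&(abs(q[:,0])>20)&(q[:,2]>82)&(q[:,2]<98)&(q[:,1]>60)&(q[:,1]<240)
    print(c,m.sum(),np.percentile(q[m][:,1],[3,50,97]).round(1))
```

```text
t 6.0 case [  1.1 139.4] z 81.2 toolx ang in case deg -89.99 F case [-1.7  2.2] 0.5 w 0.0 j [ 0.29  0.41 -0.39 -0.   -0.78 -0.07]
top 27 [117.7 121.7 125.4]
scene 98 [111.4 116.3 126.7]
```

Emit:
{"name": "send_rows", "arguments": {"targets": [{"gripper":1,"x":0.3,"y":0,"z":0,"ax":0,"ay":0,"az":0},{"gripper":1,"x":0.25,"y":0,"z":0,"ax":0,"ay":0,"az":0},{"gripper":1,"x":0.25,"y":0,"z":0,"ax":0,"ay":0,"az":0},{"gripper":1,"x":0.2,"y":0,"z":0,"ax":0,"ay":0,"az":0},{"gripper":1,"x":0.1,"y":0,"z":0,"ax":0,"ay":0,"az":0}]}}

```text
clock: 6.52
position: [545.0, -16.4, 81.4]
ee_rot: [0.781, -0.625, 0.0, -0.0]
contact_force: [-0.5, 1.1, -0.5]
gripper_width: 0.3
grasp_force: 0.8
```

Emit:
{"name": "send_rows", "arguments": {"targets": [{"gripper":1,"x":0.1,"y":0,"z":0,"ax":0,"ay":0,"az":0},{"gripper":1,"x":0.1,"y":0,"z":0,"ax":0,"ay":0,"az":0},{"gripper":1,"x":0.1,"y":0,"z":0,"ax":0,"ay":0,"az":0},{"gripper":1,"x":0.1,"y":0,"z":0,"ax":0,"ay":0,"az":0},{"gripper":1,"x":0,"y":0,"z":0,"ax":0,"ay":0,"az":0}]}}

```text
clock: 6.93
position: [545.7, -20.3, 81.4]
ee_rot: [0.781, -0.625, 0.0, -0.0]
contact_force: [1.3, 0.6, 0.5]
gripper_width: 0.0
grasp_force: 0.4
```

```bash
python3 -c "
from go import *
rep()"
```

```text
t 6.9333 case [  1.5 124.7] z 81.4 toolx ang in case deg -89.98 F case [1.4 0.3] 0.5 w 0.0 j [ 0.26  0.41 -0.38  0.   -0.78 -0.04]
```

Not at the stop yet; I continue in 1 mm rows until the force rises.

Emit:
{"name": "send_rows", "arguments": {"targets": [{"gripper":1,"x":0.1,"y":0,"z":0,"ax":0,"ay":0,"az":0},{"gripper":1,"x":0.1,"y":0,"z":0,"ax":0,"ay":0,"az":0},{"gripper":1,"x":0.1,"y":0,"z":0,"ax":0,"ay":0,"az":0}]}}

```text
clock: 7.18
position: [546.3, -23.2, 81.4]
ee_rot: [0.781, -0.625, 0.0, -0.0]
contact_force: [1.3, 1.7, -1.0]
gripper_width: 0.3
grasp_force: 0.8
```

Emit:
{"name": "send_rows", "arguments": {"targets": [{"gripper":1,"x":0.1,"y":0,"z":0,"ax":0,"ay":0,"az":0},{"gripper":1,"x":0.1,"y":0,"z":0,"ax":0,"ay":0,"az":0}]}}

```text
clock: 7.35
position: [546.7, -24.9, 81.4]
ee_rot: [0.781, -0.625, -0.0, -0.0]
contact_force: [-1.5, 7.4, 1.7]
gripper_width: -0.4
grasp_force: 4.1
```

Emit:
{"name": "send_rows", "arguments": {"targets": [{"gripper":1,"x":0.1,"y":0,"z":0,"ax":0,"ay":0,"az":0},{"gripper":1,"x":0,"y":0,"z":0,"ax":0,"ay":0,"az":0}]}}

```text
clock: 7.52
position: [546.7, -24.8, 81.4]
ee_rot: [0.78, -0.625, -0.001, -0.001]
contact_force: [-0.6, 7.5, 1.7]
gripper_width: 0.1
grasp_force: 3.9
```

```bash
python3 -c "
from go import *
rep()"
```

```text
t 7.5167 case [  1.5 120.1] z 81.4 toolx ang in case deg -90.01 F case [1.  7.5] 1.7 w 0.1 j [ 0.25  0.41 -0.38 -0.   -0.78 -0.03]
```

The lid is shut: the tool no longer advances and the force holds at 7.5 N. I back off, rise and turn for the bar.

Emit:
{"name": "send_rows", "arguments": {"targets": [{"gripper":1,"x":-1,"y":0,"z":0,"ax":0,"ay":0,"az":0},{"gripper":1,"x":-1.5,"y":0,"z":-2,"ax":0,"ay":0,"az":0},{"gripper":1,"x":-2,"y":0,"z":-2,"ax":0,"ay":0,"az":0},{"gripper":1,"x":-2,"y":0,"z":-2,"ax":0,"ay":0,"az":0},{"gripper":1,"x":0,"y":0,"z":-1,"ax":0,"ay":0,"az":-7}]}}

```text
clock: 7.93
position: [532.9, 39.5, 153.7]
ee_rot: [0.819, -0.574, 0.001, -0.001]
contact_force: [-0.1, 0.2, 0.3]
gripper_width: 0.1
grasp_force: 0.0
```

Emit:
{"name": "send_rows", "arguments": {"targets": [{"gripper":1,"x":0,"y":0,"z":0,"ax":0,"ay":0,"az":-7},{"gripper":1,"x":0,"y":0,"z":0,"ax":0,"ay":0,"az":-7},{"gripper":1,"x":0,"y":0,"z":0,"ax":0,"ay":0,"az":-7},{"gripper":1,"x":0,"y":0,"z":0,"ax":0,"ay":0,"az":-7},{"gripper":1,"x":0,"y":0,"z":0,"ax":0,"ay":0,"az":-7}]}}

```text
clock: 8.35
position: [531.9, 37.1, 151.1]
ee_rot: [0.954, -0.301, -0.0, 0.001]
contact_force: [0.5, -0.0, -0.3]
gripper_width: -0.0
grasp_force: 0.0
```

Emit:
{"name": "send_rows", "arguments": {"targets": [{"gripper":1,"x":0,"y":0,"z":0,"ax":0,"ay":0,"az":-7},{"gripper":1,"x":0,"y":0,"z":0,"ax":0,"ay":0,"az":-7},{"gripper":1,"x":0,"y":0,"z":0,"ax":0,"ay":0,"az":-7},{"gripper":1,"x":0,"y":0,"z":0,"ax":0,"ay":0,"az":-7},{"gripper":1,"x":0,"y":0,"z":0,"ax":0,"ay":0,"az":-7}]}}

```text
clock: 8.77
position: [531.9, 37.0, 151.1]
ee_rot: [1.0, -0.0, -0.001, 0.001]
contact_force: [-0.0, -0.3, -0.0]
gripper_width: -0.1
grasp_force: 0.0
```

Emit:
{"name": "send_rows", "arguments": {"targets": [{"gripper":1,"x":0,"y":0,"z":0,"ax":0,"ay":0,"az":-7},{"gripper":1,"x":0,"y":0,"z":0,"ax":0,"ay":0,"az":-7},{"gripper":1,"x":0,"y":0,"z":0,"ax":0,"ay":0,"az":-7},{"gripper":1,"x":0,"y":0,"z":0,"ax":0,"ay":0,"az":0}]}}

```text
clock: 9.1
position: [532.0, 37.1, 151.1]
ee_rot: [0.984, 0.18, -0.001, 0.0]
contact_force: [0.5, -0.6, -0.9]
gripper_width: -0.3
grasp_force: 0.0
```

Run:
```python
from go import *
rep(); print(rel((-91,187,140)))
for c in ['top','scene']:
    im,d=arm.get_image(c); P=pts(c,d).reshape(-1,3); q=P.copy(); q[:,:2]=(P[:,:2]-s[:2])@R(s[2])
    m=(abs(q[:,0])<38)&(q[:,2]>82)&(q[:,2]<98)&(q[:,1]>60)&(q[:,1]<130)
    print(c,m.sum(),np.percentile(q[m][:,1],[3,50,97]).round(1))
    m=(q[:,2]>97)&(q[:,2]<106)&(q[:,0]<-35)&(q[:,0]>-85)&(q[:,1]>100)&(q[:,1]<230)
    v=q[m][:,:2].astype(np.float32); print('bar',m.sum(),cv2.fitLine(v,cv2.DIST_HUBER,0,.01,.01).ravel().round(3))
```

```text
t 9.1 case [  0.6 183.7] z 151.1 toolx ang in case deg 8.13 F case [ 0.4 -0.6] -0.9 w -0.3 j [ 0.37  0.31 -0.33  0.   -0.94  1.56]
[-9.02 -1.62  1.12]
top 178 [ 98.5 104.4 110.1]
bar 251 [ 1.55000e-01 -9.88000e-01 -5.84490e+01  1.67431e+02]
scene 226 [ 93.6  97.9 108.7]
bar 126 [ 1.60000e-01 -9.87000e-01 -5.63840e+01  1.60121e+02]
```

Depth puts the lip's outer face at 110 mm, so the lid is shut. I now move to the bar's outer side.

Emit:
{"name": "send_rows", "arguments": {"targets": [{"gripper":1,"x":-3,"y":-0.5,"z":0,"ax":0,"ay":0,"az":0},{"gripper":1,"x":-3,"y":-0.5,"z":0,"ax":0,"ay":0,"az":0},{"gripper":1,"x":-2,"y":-0.4,"z":0,"ax":0,"ay":0,"az":0},{"gripper":1,"x":-1,"y":-0.2,"z":0,"ax":0,"ay":0,"az":0},{"gripper":1,"x":0,"y":0,"z":0,"ax":0,"ay":0,"az":0}]}}

```text
clock: 9.62
position: [441.0, 20.1, 151.6]
ee_rot: [0.984, 0.178, -0.0, -0.0]
contact_force: [0.4, 0.6, -0.2]
gripper_width: 0.4
grasp_force: 0.0
```

Emit:
{"name": "send_rows", "arguments": {"targets": [{"gripper":1,"x":0,"y":0,"z":2,"ax":0,"ay":0,"az":0},{"gripper":1,"x":0,"y":0,"z":2,"ax":0,"ay":0,"az":0},{"gripper":1,"x":0,"y":0,"z":1.6,"ax":0,"ay":0,"az":0},{"gripper":1,"x":0,"y":0,"z":1,"ax":0,"ay":0,"az":0},{"gripper":1,"x":0,"y":0,"z":0,"ax":0,"ay":0,"az":0}]}}

```text
clock: 10.03
position: [442.9, 20.6, 83.4]
ee_rot: [0.984, 0.178, -0.002, 0.0]
contact_force: [0.1, 0.7, 0.6]
gripper_width: -0.2
grasp_force: 0.0
```

```bash
python3 -c "
from go import *
rep()"
```

```text
t 10.0333 case [-90.  187.1] z 83.4 toolx ang in case deg 7.95 F case [0.3 0.6] 0.6 w -0.2 j [ 0.42  0.26 -0.62  0.   -0.69  1.51]
```

Emit:
{"name": "send_rows", "arguments": {"targets": [{"gripper":1,"x":0.4,"y":0,"z":-0.1,"ax":0,"ay":0,"az":0},{"gripper":1,"x":0.3,"y":0,"z":-0.1,"ax":0,"ay":0,"az":0},{"gripper":1,"x":0.3,"y":0,"z":0,"ax":0,"ay":0,"az":0},{"gripper":1,"x":0.2,"y":0,"z":0,"ax":0,"ay":0,"az":0}]}}

```text
clock: 10.37
position: [455.0, 25.2, 88.1]
ee_rot: [0.984, 0.179, 0.001, -0.0]
contact_force: [-1.4, -0.3, 0.4]
gripper_width: 0.0
grasp_force: 0.5
```

Emit:
{"name": "send_rows", "arguments": {"targets": [{"gripper":1,"x":0.49,"y":-0.12,"z":0,"ax":0,"ay":0,"az":4},{"gripper":1,"x":0.49,"y":-0.12,"z":0,"ax":0,"ay":0,"az":4},{"gripper":1,"x":0.49,"y":-0.12,"z":0,"ax":0,"ay":0,"az":4},{"gripper":1,"x":0.49,"y":-0.12,"z":0,"ax":0,"ay":0,"az":4},{"gripper":1,"x":0.49,"y":-0.12,"z":0,"ax":0,"ay":0,"az":4}]}}

```text
clock: 10.78
position: [476.6, 36.0, 87.7]
ee_rot: [1.0, 0.004, -0.0, 0.0]
contact_force: [-1.3, -0.6, 0.7]
gripper_width: 0.2
grasp_force: 0.4
```

```bash
cat >> go.py <<'E'
def barpose():
    st=arm.read_state(); M=Ro.from_quat(st['ee_rot']).as_matrix()
    q=(st['position'][:2]-s[:2])@R(s[2])-np.array([-52,122]); x=M[:2,0]@R(s[2])
    th=np.arctan2(x[1],x[0])+np.pi/2
    e=np.array([np.cos(th),np.sin(th)]); n=-x
    print('tool-theta deg',np.degrees(th).round(1),'r',(q@e).round(1),'n',(q@n).round(1))
E
python3 -c "
from go import *
rep();barpose()"
```

```text
t 10.7833 case [-53.7 194.8] z 87.7 toolx ang in case deg -12.19 F case [-1.4 -0.3] 0.7 w 0.2 j [ 0.42  0.3  -0.54  0.   -0.73  1.16]
tool-theta deg 77.8 r 70.8 n 17.0
```

In contact with about 1.4 N, and the arc is tracking well; I continue.

Emit:
{"name": "send_rows", "arguments": {"targets": [{"gripper":1,"x":0.49,"y":-0.12,"z":0,"ax":0,"ay":0,"az":4},{"gripper":1,"x":0.49,"y":-0.12,"z":0,"ax":0,"ay":0,"az":4},{"gripper":1,"x":0.49,"y":-0.12,"z":0,"ax":0,"ay":0,"az":4},{"gripper":1,"x":0.49,"y":-0.12,"z":0,"ax":0,"ay":0,"az":4},{"gripper":1,"x":0.49,"y":-0.12,"z":0,"ax":0,"ay":0,"az":4}]}}

```text
clock: 11.2
position: [501.6, 38.8, 87.7]
ee_rot: [0.985, -0.17, -0.0, -0.0]
contact_force: [-1.9, 0.0, -0.3]
gripper_width: 0.0
grasp_force: 0.4
```

Emit:
{"name": "send_rows", "arguments": {"targets": [{"gripper":1,"x":0.49,"y":-0.12,"z":0,"ax":0,"ay":0,"az":4},{"gripper":1,"x":0.49,"y":-0.12,"z":0,"ax":0,"ay":0,"az":4},{"gripper":1,"x":0.49,"y":-0.12,"z":0,"ax":0,"ay":0,"az":4},{"gripper":1,"x":0.49,"y":-0.12,"z":0,"ax":0,"ay":0,"az":4},{"gripper":1,"x":0.49,"y":-0.12,"z":0,"ax":0,"ay":0,"az":4}]}}

```text
clock: 11.62
position: [526.0, 32.9, 87.6]
ee_rot: [0.941, -0.339, -0.0, -0.0]
contact_force: [-0.9, 0.1, -0.2]
gripper_width: -0.0
grasp_force: 0.4
```

```bash
python3 -c "
from go import *
rep();barpose()"
```

```text
t 11.6167 case [ -6.2 181. ] z 87.6 toolx ang in case deg -52.2 F case [-0.9  0.3] -0.2 w -0.0 j [ 0.37  0.37 -0.42 -0.   -0.78  0.51]
tool-theta deg 37.8 r 72.3 n 18.5
```

Emit:
{"name": "send_rows", "arguments": {"targets": [{"gripper":1,"x":0.52,"y":-0.1,"z":0,"ax":0,"ay":0,"az":4},{"gripper":1,"x":0.52,"y":-0.1,"z":0,"ax":0,"ay":0,"az":4},{"gripper":1,"x":0.52,"y":-0.1,"z":0,"ax":0,"ay":0,"az":4},{"gripper":1,"x":0.52,"y":-0.1,"z":0,"ax":0,"ay":0,"az":4},{"gripper":1,"x":0.52,"y":-0.1,"z":0,"ax":0,"ay":0,"az":4}]}}

```text
clock: 12.03
position: [547.6, 17.4, 87.7]
ee_rot: [0.868, -0.497, 0.0, -0.0]
contact_force: [0.3, 0.6, -0.7]
gripper_width: 0.0
grasp_force: 0.4
```

Emit:
{"name": "send_rows", "arguments": {"targets": [{"gripper":1,"x":0.4,"y":-0.07,"z":0,"ax":0,"ay":0,"az":3},{"gripper":1,"x":0.4,"y":-0.07,"z":0,"ax":0,"ay":0,"az":3},{"gripper":1,"x":0.25,"y":-0.05,"z":0,"ax":0,"ay":0,"az":2},{"gripper":1,"x":0.25,"y":-0.05,"z":0,"ax":0,"ay":0,"az":2}]}}

```text
clock: 12.37
position: [555.9, 7.0, 87.8]
ee_rot: [0.822, -0.57, 0.001, -0.001]
contact_force: [-0.0, 1.4, -0.6]
gripper_width: -0.1
grasp_force: 0.4
```

```bash
python3 -c "
from go import *
rep();barpose()"
```

```text
t 12.3667 case [ 17.4 149.2] z 87.8 toolx ang in case deg -82.1 F case [0.3 1.4] -0.6 w -0.1 j [ 0.3   0.41 -0.35 -0.   -0.8   0.05]
tool-theta deg 7.9 r 72.4 n 17.4
```

Emit:
{"name": "send_rows", "arguments": {"targets": [{"gripper":1,"x":0.2,"y":-0.04,"z":0,"ax":0,"ay":0,"az":1.5},{"gripper":1,"x":0.2,"y":-0.04,"z":0,"ax":0,"ay":0,"az":1.5},{"gripper":1,"x":0.2,"y":-0.04,"z":0,"ax":0,"ay":0,"az":1.5},{"gripper":1,"x":0.15,"y":-0.03,"z":0,"ax":0,"ay":0,"az":1.2},{"gripper":1,"x":0.1,"y":0,"z":0,"ax":0,"ay":0,"az":1}]}}

```text
clock: 12.78
position: [559.5, -0.9, 87.6]
ee_rot: [0.787, -0.617, 0.0, -0.0]
contact_force: [0.4, 0.6, 0.6]
gripper_width: 0.1
grasp_force: 0.4
```

Emit:
{"name": "send_rows", "arguments": {"targets": [{"gripper":1,"x":0.1,"y":0,"z":0,"ax":0,"ay":0,"az":1},{"gripper":1,"x":0.1,"y":0,"z":0,"ax":0,"ay":0,"az":0}]}}

```text
clock: 12.95
position: [559.6, -2.9, 87.4]
ee_rot: [0.782, -0.623, 0.0, -0.0]
contact_force: [-0.1, 0.5, -0.2]
gripper_width: 0.2
grasp_force: 0.5
```

```bash
python3 -c "
from go import *
rep();barpose()"
```

```text
t 12.95 case [ 18.9 138.7] z 87.4 toolx ang in case deg -89.73 F case [0.  0.6] -0.2 w 0.2 j [ 0.28  0.42 -0.34  0.   -0.81 -0.06]
tool-theta deg 0.3 r 70.9 n 16.4
```

Emit:
{"name": "send_rows", "arguments": {"targets": [{"gripper":1,"x":0.08,"y":0,"z":0,"ax":0,"ay":0,"az":0},{"gripper":1,"x":0.05,"y":0,"z":0,"ax":0,"ay":0,"az":0},{"gripper":1,"x":0,"y":0,"z":0,"ax":0,"ay":0,"az":0}]}}

```text
clock: 13.2
position: [559.8, -3.6, 87.4]
ee_rot: [0.782, -0.623, -0.0, -0.0]
contact_force: [0.2, 4.2, 0.9]
gripper_width: -0.2
grasp_force: 2.2
```

Emit:
{"name": "send_rows", "arguments": {"targets": [{"gripper":1,"x":0.1,"y":0,"z":0,"ax":0,"ay":0,"az":0},{"gripper":1,"x":0,"y":0,"z":0,"ax":0,"ay":0,"az":0}]}}

```text
clock: 13.37
position: [559.9, -3.7, 87.4]
ee_rot: [0.782, -0.623, -0.001, -0.001]
contact_force: [-2.5, 7.9, 2.9]
gripper_width: -0.0
grasp_force: 4.2
```

The bar is at its stop: the force rises to about 8 N without further motion. I back away and look.

Emit:
{"name": "send_rows", "arguments": {"targets": [{"gripper":1,"x":-0.5,"y":0,"z":0,"ax":0,"ay":0,"az":0},{"gripper":1,"x":-2,"y":0,"z":0,"ax":0,"ay":0,"az":0},{"gripper":1,"x":-3,"y":0,"z":-2,"ax":0,"ay":0,"az":0},{"gripper":1,"x":-3,"y":0,"z":-3,"ax":0,"ay":0,"az":0},{"gripper":1,"x":-3,"y":0,"z":-3,"ax":0,"ay":0,"az":0}]}}

```text
clock: 13.78
position: [533.2, 105.9, 166.1]
ee_rot: [0.782, -0.623, -0.0, 0.002]
contact_force: [1.2, -0.2, 0.4]
gripper_width: -0.1
grasp_force: 0.0
```

Emit:
{"name": "send_rows", "arguments": {"targets": [{"gripper":1,"x":-3,"y":0,"z":-3,"ax":0,"ay":0,"az":0},{"gripper":1,"x":-3,"y":0,"z":0,"ax":0,"ay":0,"az":0},{"gripper":1,"x":0,"y":0,"z":0,"ax":0,"ay":0,"az":0}]}}

```text
clock: 14.03
position: [521.5, 167.7, 198.0]
ee_rot: [0.784, -0.621, 0.001, -0.002]
contact_force: [0.9, 0.1, -0.4]
gripper_width: 0.3
grasp_force: 0.0
```

Run:
```python
from go import *
rep(); A=[]
for c,r in [('top',(130,265,215,395)),('scene',(170,320,215,355))]:
    im,d=arm.get_image(c); P=pts(c,d).reshape(-1,3); q=P.copy(); q[:,:2]=(P[:,:2]-s[:2])@R(s[2])
    m=(q[:,2]>98.5)&(q[:,2]<107)&(q[:,0]<50)&(q[:,0]>-60)&(q[:,1]>100)&(q[:,1]<145)
    print(c,'bar',m.sum(),cv2.fitLine(q[m][:,:2].astype(np.float32),cv2.DIST_HUBER,0,.01,.01).ravel().round(3))
    m=(abs(q[:,0])<36)&(q[:,2]>84)&(q[:,2]<97)&(q[:,1]>60)&(q[:,1]<114); print('lip',np.percentile(q[m][:,1],[3,50,97]).round(1))
    A.append(cv2.resize(im[r[0]:r[1],r[2]:r[3]],(396,400),interpolation=cv2.INTER_CUBIC))
cv2.imwrite('pics/end.png',np.hstack(A)[...,::-1])
```

```text
t 14.0333 case [ 18.9 313.6] z 198.0 toolx ang in case deg -89.42 F case [ 0.9 -0.1] -0.4 w 0.3 j [ 0.61  0.28 -0.24  0.   -1.05 -0.38]
top bar 225 [ 1.00000e+00 -1.00000e-03 -8.24100e+00  1.22453e+02]
lip [ 98.6 104.7 110.2]
scene bar 170 [ 1.00000e+00  1.70000e-02 -5.77900e+00  1.18117e+02]
lip [ 93.3  99.1 113.4]
```

View pics/end.png

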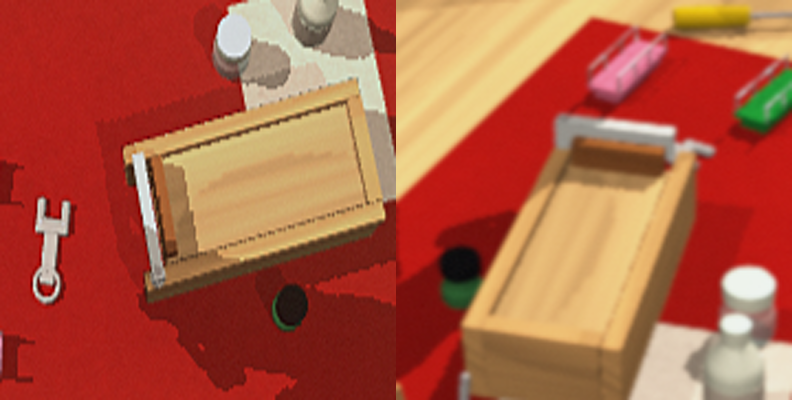

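Both views show the lid fully shut. The bar lies straight across its end (left panel, about (148,220); measured angle about 0), and nothing else has moved.

```bash
python3 -c "
from bench import arm
print(arm.job_done())"
```

```text
the job is handed in; nothing more can be done
None
```

The lid is fully shut and the bar lies fully across its end at its stop, both done by pushing only; nothing else was moved, and I handed the job in at about 14 s.

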